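# Spring the dust-bin lid of a robot vacuum by its concealed catch

## Task

The robot vacuum on the coffee table has to be emptied, and its dust-bin lid is held shut by a concealed catch: a press pad of the same plastic, let in just below the flat top deck on the side towards the robot. Feel lightly across the deck with the fingertips to find the pad, press it in until the lid springs ajar, then let go and take the hand away. Leave the lid standing ajar as the spring leaves it (do not lift it by hand), and leave the remotes, the planter and the mug where they are.

Things in the scene. Friction and masses are not known exactly. Their poses are not given: they have to be found in the camera images.
- vacuum: Round robot vacuum, 344 mm across, firm on the table (does not slide). Origin: on its middle axis, at table height; z up; its x and y axes are the room's and do NOT tell which way it faces. A rim ring (radius 150 to 172 mm) stands 1 mm above the deck. A lidar turret (76 mm across, 17 mm high, middle at radius 100 mm) stands opposite the catch's pad, two small grey touch keys beside it.
- deck_mid (a point): Middle of the flat white top deck, in its surface, 92 mm over the table. The catch's pad, 70 mm along the circumference by 38 mm radially, in a 72 x 40 mm opening, has its middle 118 mm from this point, its face 2 mm below the deck. Its bearing is not given: feel or look for it, within 1.25 rad either side of -x (robot's side). Else the deck from radius 100 to 148 mm is flat and rigid.
- catch (a joint): How far the press pad is pushed in, m: 0 at rest (2 mm below the deck), 0.0045 at its stop (6.5 mm below the deck). It yields at 2 N, takes 5 N at the stop, lets go of the lid at about 0.0025 and springs back when released.
- lid (a joint): Opening of the dust-bin lid, rad: 0 shut, flush with the deck. Lid 115 x 118 mm, all within 95 mm of deck_mid, hinged on the turret's side; its edge next to the pad (26 mm from the opening) rises. When the catch lets go a soft spring lifts it in about half a second to 0.35 (edge 40 mm above the deck), where it stays. It cannot be opened without the catch.
- remote_long: Black remote control, 205 x 50 x 22 mm, loose, lying on its back on the table to one side of the vacuum. Origin: centre of its underside; x along its length. To be left alone.
- remote_short: Black remote control, 160 x 40 x 18 mm, loose, on the other side of the vacuum. Origin: centre of its underside; x along its length. To be left alone.
- planter: Brass pot with an artificial plant, 112 mm across at the brim (leaves about 180 mm), pot 105 mm and leaves about 220 mm high, loose, to the robot's left of the vacuum. Origin: centre of its underside. To be left alone.
- mug: White ceramic mug, 82 mm across, 92 mm high, loose, to the robot's right of the vacuum. Origin: centre of its underside. To be left alone.

How it is judged:
On the way:
1. the fingertips press the catch's pad in while the lid is still shut (value of joint catch above 0.0015 m and contact force between the fingers and vacuum above 1 N and value of joint lid below 0.15 rad).
At the end, for the whole second after the job is handed in: the lid stands still, ajar on its spring (0.25 to 0.5 rad), the catch's pad has sprung back (within 0.7 mm of rest), and the remotes, the planter and the mug are within 20 mm of where they were (value of joint lid between 0.25 and 0.5 rad and velocity of joint lid between -0.1 and 0.1 rad/s and value of joint catch below 0.0007 m and distance of each of remote_long, remote_short, planter, mug from where it was at the start of the episode below 0.02 m); the robot touches nothing.
It fails at once if the vacuum is leaned on with more than 50 N (contact force between any of the fingers, the arm and vacuum above 50 N).
It fails at once if the lid is lifted by hand, beyond 0.7 rad (value of joint lid above 0.7 rad).
It fails at once if a remote, the planter or the mug is moved or lifted by more than 20 mm (distance of any of remote_long, remote_short, planter, mug from where it was at the start of the episode above 0.02 m).
It also fails if it takes over 58 s, if anything falls off the work surface, if the arm or the gripper's body presses on something with over 40 N, if the wrist force passes 120 N, or if a joint passes its speed limit or range.

## Robot

A 6-joint arm with a two-finger parallel gripper is mounted at the origin on the work surface. World frame = base frame: x ahead of the robot, y to its left, z up, the work surface at z = 0. Lengths are in m, angles in rad, forces in N, time in s.
With the tool pointing down it reaches from about 0.35 to 0.975 m from the base axis. Payload 4.9 kg.
Tool frame: the origin (TCP) lies at the very end of the fingers, on their centre line; the grasp point (between the pads) lies 19 mm behind it; z points along the fingers, x is the direction in which the jaws open and shut, and the axes are right-handed (so a half turn about z gives the same grasp; the last joint's range is limited). The gripper opens to 85 mm and grips with 20 to 120 N. Pads are 22 mm wide; open, the fingers measure 114 mm over their backs; the gripper's body (76 mm by 85 mm) begins 54 mm behind the grasp point. The pads swing forward as they close: fully open they stand 13 mm farther back than shut.
Start: joints at [1.077, 0.053, 1.613, -0, 1.476, -0.119], TCP at [0.229, 0.582, 0.231] pointing down, gripper open.
Joint ranges: [-3.01, 3.01], [-1.01, 2.22], [0.06, 2.58], [-1.02, 4.17], [0.09, 2.62], [-3.14, 3.14]. Speed limits (rad/s): [2.57, 2.57, 3.14, 3.14, 3.14, 3.14].

## Interface

Orientations are given as a unit quaternion [w, x, y, z].
In Python, from plant import * gives the robot as it stands.
- The arm moves only by the shell command python3 -m inch 'ROWS'. ROWS is text: rows parted by semicolons, each of 7 numbers parted by spaces: the shift along the tool's x, y, z in m, then the turn, a rotation vector about the tool's x, y, z in rad, then the closure, from 0 (fully open) to 1 (shut). A call has 1 to 10 rows; each row shifts and turns the commanded pose from where the row before left it, along the tool's axes as they then stand; what a row does not reach is not made up. A row lasts 1/12 s, in which the tool goes at most 41.7 mm and 7.16 degrees, less where a joint would pass 70% of its speed; a pose out of reach is approached as far as the arm can. A call with a gripper value outside its range is refused whole. The fingers move at their own pace and stop on an object; the grip force is fixed at half the most. Time passes only in rows, so rows that do not move let the fingers close. It gives the time, the measured TCP pose, the force and the opening at its end, in the units of the state.
- state(): the state, without advancing time (a new reading comes with each control period).
- grab_frame(name): name is "side" or "top"; returns the picture (420x560x3 uint8, blue, green, red); there is no depth.
- camera_info(name): a dict with "vertical_fov" (degrees; the focal length in pixels is half the picture's height over the tangent of half this angle, whatever the lens; pixels are square), "cx", "cy" (the principal point, pixels), "origin" and "rotation" of the camera in the world. Camera axes: x right, y down, z forward; pixel columns grow to the right and rows downward; lengths in m; the calibration is good to about 2 mm. A picture is of the moment at which its call begins. camera_info takes no time and is no camera call.
- job_done(): hands the job in, once; it reports no verdict.
The state is a dict: "time": time; "joint_pos": joint angles; "joint_vel": joint speeds; "joint_efforts": joint torques, N m; "tool_pos": TCP position; "tool_rot": TCP orientation; "contact_force": force on the tool from outside, world axes, zero at the start; "ft_torque": the same for the moment, N m; "gripper_width": opening from 0.0 (shut) to 1.0 (fully open).
Only numpy, scipy, OpenCV 4.12 (cv2) and the standard library are available. Lean on these libraries where they do the work, as an engineer would, in place of code of your own. Each camera call takes 0.05 s, during which the arm holds its last target.

## Working session

There is one attempt and no reset: what is moved stays moved. The work goes in short steps, Python scripts to look and compute and a shell command to move; the robot and the scene stay as the last step left them, time stands still between calls to the robot, and variables do not carry over. Pictures are saved under pics/ and viewed, and the job is handed in when it is done.

```bash
ls; mkdir -p pics; python3 - <<'E'
from plant import *
import cv2
for n in("side","top"):
    cv2.imwrite(f"pics/{n}0.png",grab_frame(n)); print(n,camera_info(n))
s=state();print(s)
E
```

```text
pics
side {'vertical_fov': 52.58636991890109, 'cx': 285.0505478722367, 'cy': 212.92019083559026, 'origin': array([ 0.07386203, -0.60496621,  1.06557762]), 'rotation': array([-0.30980611,  0.89911413, -0.28949276,  0.1086641 ])}
top {'vertical_fov': 50.152367427152754, 'cx': 281.85446273764666, 'cy': 202.25003314889955, 'origin': array([0.3573262 , 0.02041252, 1.20764424]), 'rotation': array([-0.05617953,  0.7126126 , -0.69699524,  0.0567872 ])}
{'time': 0.1, 'joint_pos': array([ 1.07702039e+00,  5.33089712e-02,  1.61417942e+00, -3.57473962e-05,
        1.47602945e+00, -1.19015936e-01]), 'joint_vel': array([ 1.06057022e-04, -9.71153355e-04, -3.45809281e-03,  8.93972899e-04,
       -9.63295378e-04, -2.64270470e-05]), 'joint_efforts': array([-7.68027519e-06, -3.94903529e+01, -3.71363211e+01, -9.50294861e-05,
        3.96339339e-03, -1.20664161e-06]), 'tool_pos': array([0.22852082, 0.58109828, 0.23016116]), 'tool_rot': array([ 4.59444040e-04,  8.26451677e-01,  5.63006837e-01, -8.46060519e-04]), 'contact_force': array([-0.22139239, -0.27929985,  0.05820317]), 'ft_torque': array([-0.0471243 ,  0.0159557 ,  0.01095389]), 'gripper_width': 1.0028694502681172}
```

View pics/side0.png

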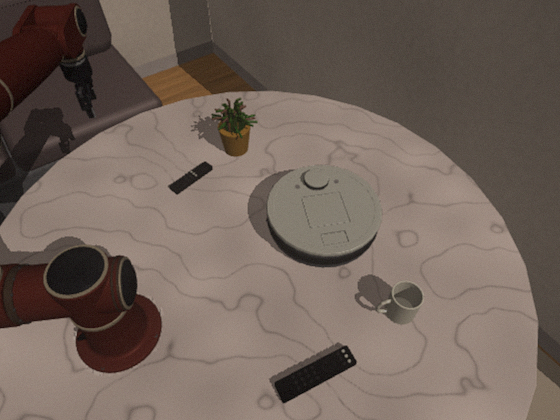

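View pics/top0.png

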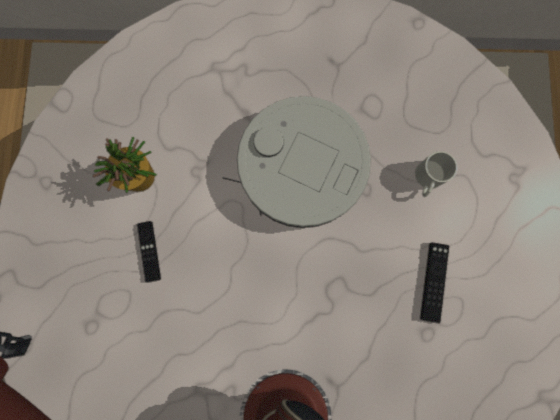

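The pad's outline is visible: around (346,179) in the top view and (335,239) in the side view, with the turret opposite at (270,141) in the top view. Next I'll measure it.

```bash
cat > h.py <<'E'
import numpy as np,cv2
from scipy.spatial.transform import Rotation as R
from plant import *
def ray(n,px):
    c=camera_info(n);f=210/np.tan(np.radians(c['vertical_fov']/2))
    q=c['rotation'];M=R.from_quat([q[1],q[2],q[3],q[0]]).as_matrix()
    return c['origin'],M@np.array([(px[0]-c['cx'])/f,(px[1]-c['cy'])/f,1])
def pt(n,px,z):
    o,d=ray(n,px);return o+d*(z-o[2])/d[2]
def proj(n,p):
    c=camera_info(n);f=210/np.tan(np.radians(c['vertical_fov']/2))
    q=c['rotation'];M=R.from_quat([q[1],q[2],q[3],q[0]]).as_matrix()
    v=M.T@(np.array(p)-c['origin']);return v[:2]/v[2]*f+[c['cx'],c['cy']]
E
python3 - <<'E'
from h import *
for n,ps in(("top",[(346,179),(270,141),(287,400)]),("side",[(335,239),(317,176),(118,325)])):
    for p,z in zip(ps,(.09,.109,0)): print(n,p,pt(n,p,z))
for n,b in(("top",(225,85,160,155)),("side",(255,155,140,120))):
    im=cv2.imread(f"pics/{n}0.png"); x,y,w,h=b
    cv2.imwrite(f"pics/{n}_z.png",cv2.convertScaleAbs(cv2.resize(im[y:y+h,x:x+w],None,fx=4.8 if n=="side" else 3.8,fy=4.8 if n=="side" else 3.8,interpolation=cv2.INTER_CUBIC),alpha=1.4))
E
```

```text
top (346, 179) [ 0.60117776 -0.14044105  0.09      ]
top (270, 141) [0.6911291 0.0549218 0.109    ]
top (287, 400) [ 0.04278471 -0.00275589  0.        ]
side (335, 239) [ 0.59936134 -0.14629582  0.09      ]
side (317, 176) [0.69676174 0.05817482 0.109     ]
side (118, 325) [0.00393728 0.01633332 0.        ]
```

View pics/top_z.png

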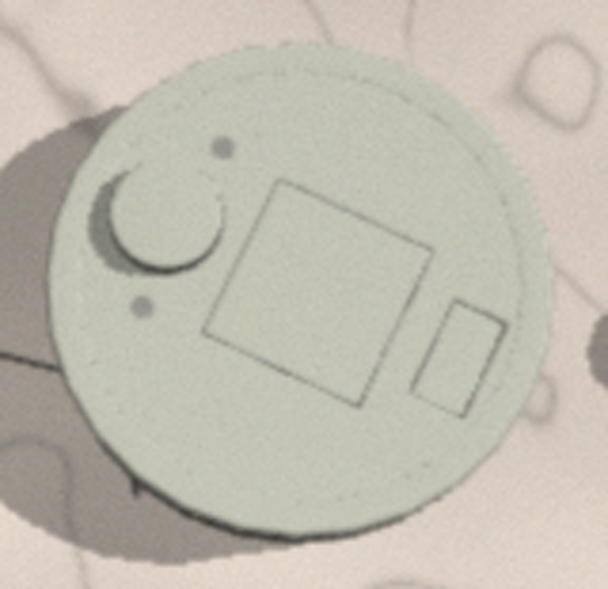

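View pics/side_z.png

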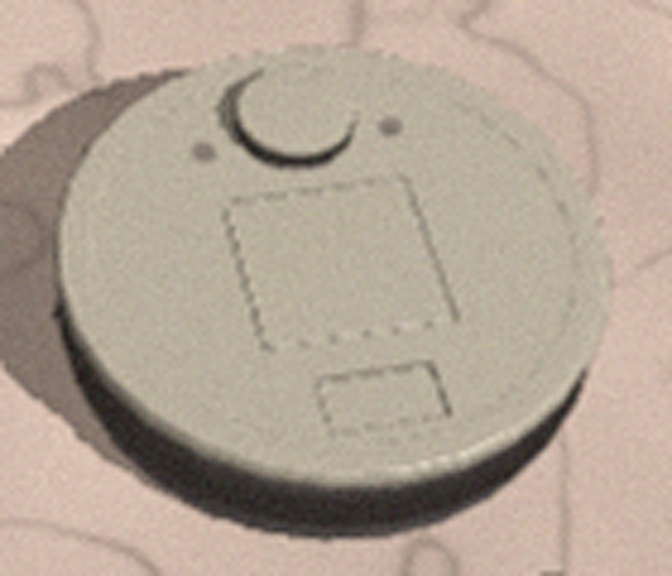

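Top view: the pad outline's corners are at zoomed (457,299), (508,324), (463,418), (411,392). Side view: (318,380), (432,362), (450,415), (331,432). I'll check its size and radius against the given ones.

```bash
python3 - <<'E'
from h import *
T=[np.array(p)/3.8+[225,85] for p in[(457,299),(508,324),(463,418),(411,392)]]
S=[np.array(p)/4.8+[255,155] for p in[(318,380),(432,362),(450,415),(331,432)]]
Lt=[np.array(p)/3.8+[225,85] for p in[(279,180),(433,249),(361,407),(203,332)]]
Ls=[np.array(p)/4.8+[255,155] for p in[(225,210),(405,178),(458,322),(267,350)]]
for n,P,L in(("top",T,Lt),("side",S,Ls)):
    q=np.array([pt(n,p,.092) for p in P]);c=q.mean(0)
    l=np.array([pt(n,p,.092) for p in L])
    print(n,c,[np.linalg.norm(q[i]-q[i-1]).round(4) for i in range(4)],"lid",l.mean(0),[np.linalg.norm(l[i]-l[i-1]).round(4) for i in range(4)])
    z=pt(n,[(270,141),(317,176)][n=="side"],.109)
    d=c-z; d[2]=0; print("turret-pad",np.linalg.norm(d),"bearing from -x",np.arctan2(-d[1],-d[0]),"deckmid est",(c-d/np.linalg.norm(d)*.118)[:2])
    im=cv2.imread(f"pics/{n}0.png")
E
```

```text
top [ 0.60017839 -0.14016745  0.092     ] [np.float64(0.0713), np.float64(0.038), np.float64(0.0714), np.float64(0.0385)] lid [ 0.64389522 -0.0454926   0.092     ] [np.float64(0.1177), np.float64(0.1144), np.float64(0.1195), np.float64(0.1169)]
turret-pad 0.21524833876786123 bearing from -x 1.1345520222866838 deckmid est [ 0.65003793 -0.03321875]
side [ 0.60062039 -0.14347478  0.092     ] [np.float64(0.037), np.float64(0.0696), np.float64(0.0385), np.float64(0.0709)] lid [ 0.64329062 -0.05098627  0.092     ] [np.float64(0.1106), np.float64(0.1184), np.float64(0.1165), np.float64(0.1176)]
turret-pad 0.22339587960375523 bearing from -x 1.125901294751837 deckmid est [ 0.65140324 -0.03696139]
```

Both views agree: the opening measures about 71 x 38 mm, centred near (0.600, -0.142), at bearing 1.13 rad. Next I'll work out the moves in tool axes.

```bash
python3 - <<'E'
from h import *
s=state();q=s['tool_rot'];M=R.from_quat([q[1],q[2],q[3],q[0]]).as_matrix();print(M.round(3))
d=np.array([.6,-.142,.15])-s['tool_pos']; print("tool shift",M.T@d)
u=np.array([-.424,-.906]);t=np.array([-u[1],u[0]])
for g in(t,-t):
    v=M.T@np.array([*g,0]); a=np.arctan2(v[1],v[0]); print("yaw about tool z",a, "rows",a/np.radians(7.16))
# j1 change effect
print(np.arctan2(-.142,.6)-1.077)
for n,p in(("top",(128,170)),("top",(438,168))): print(pt(n,p,.1))
E
```

```text
[[ 0.366  0.931 -0.001]
 [ 0.931 -0.366 -0.002]
 [-0.002 -0.    -1.   ]]
tool shift [-0.53677999  0.61040015  0.0810717 ]
yaw about tool z 1.633754061197971 rows 13.073633026396893
yaw about tool z -1.5078385923918223 rows -12.066031778072382
-1.3093908150517235
[0.60982856 0.41193285 0.1       ]
[ 0.63271874 -0.37213906  0.1       ]
```

```bash
python3 -m inch '-0.0268 0.0305 0 0 0 0 1; -0.0268 0.0305 0 0 0 0 1; -0.0268 0.0305 0 0 0 0 1; -0.0268 0.0305 0 0 0 0 1; -0.0268 0.0305 0 0 0 0 1; -0.0268 0.0305 0 0 0 0 1; -0.0268 0.0305 0 0 0 0 1; -0.0268 0.0305 0 0 0 0 1; -0.0268 0.0305 0 0 0 0 1; -0.0268 0.0305 0 0 0 0 1'
python3 -m inch '-0.0268 0.0305 0 0 0 0 1; -0.0268 0.0305 0 0 0 0 1; -0.0268 0.0305 0 0 0 0 1; -0.0268 0.0305 0 0 0 0 1; -0.0268 0.0305 0 0 0 0 1; -0.0268 0.0305 0 0 0 0 1; -0.0268 0.0305 0 0 0 0 1; -0.0268 0.0305 0 0 0 0 1; -0.0268 0.0305 0 0 0 0 1; -0.0268 0.0305 0 0 0 0 1'
python3 -m inch '0 0 0 0 0 0.12 1; 0 0 0 0 0 0.12 1; 0 0 0 0 0 0.12 1; 0 0 0 0 0 0.12 1; 0 0 0 0 0 0.12 1; 0 0 0 0 0 0.12 1; 0 0 0 0 0 0.12 1; 0 0 0 0 0 0.12 1; 0 0 0 0 0 0.12 1; 0 0 0 0 0 0.12 1'
python3 -m inch '0 0 0 0 0 0.12 1; 0 0 0 0 0 0.12 1; 0 0 0 0 0 0.12 1; 0 0 0 0 0 0.074 1; 0 0 0 0 0 0 1; 0 0 0 0 0 0 1'
python3 - <<'E'
from h import *
s=state();q=s['tool_rot'];M=R.from_quat([q[1],q[2],q[3],q[0]]).as_matrix();print(M.round(3))
d=np.array([.6,-.142,.11])-s['tool_pos']; print("tool shift",M.T@d,s['time'],s['tool_pos'],s['contact_force'],s['gripper_width'])
for n in("side","top"): cv2.imwrite(f"pics/{n}1.png",grab_frame(n))
E
```

```text
time: 0.93
tool_pos: [0.4147, 0.2187, 0.231]
tool_rot: [-0.0, 0.826, 0.563, -0.0]
contact_force: [0.9, 0.2, 0.1]
gripper_width: -0.002
time: 1.77
tool_pos: [0.6005, -0.1424, 0.2306]
tool_rot: [-0.0, 0.827, 0.563, -0.0]
contact_force: [0.5, 1.1, 0.5]
gripper_width: -0.004
time: 2.6
tool_pos: [0.5999, -0.1404, 0.2306]
tool_rot: [-0.0, 1.0, -0.005, -0.001]
contact_force: [0.1, -0.3, -0.7]
gripper_width: 0.001
time: 3.1
tool_pos: [0.6, -0.1404, 0.2307]
tool_rot: [-0.0, 0.976, -0.216, -0.0]
contact_force: [-0.0, 0.5, 0.1]
gripper_width: -0.001
[[ 0.906 -0.422 -0.001]
 [-0.422 -0.906  0.   ]
 [-0.001  0.    -1.   ]]
tool shift [0.0008137  0.00141269 0.12074119] 3.1 [ 0.59996511 -0.14041605  0.23074181] [-0.00337413  0.50700422  0.08958641] -0.0007920690246408269
```

```bash
python3 -m inch '0.001 0.001 0.02 0 0 0 1; 0 0 0.02 0 0 0 1; 0 0 0.02 0 0 0 1; 0 0 0.02 0 0 0 1; 0 0 0.02 0 0 0 1; 0 0 0.02 0 0 0 1; 0 0 0 0 0 0 1; 0 0 0 0 0 0 1'
python3 - <<'E'
from h import *
for n in("side","top"):
    im=grab_frame(n);x,y=(250,130) if n=="side" else (225,85)
    cv2.imwrite(f"pics/{n}2.png",cv2.resize(im[y:y+160,x:x+170],None,fx=3.5,fy=3.5))
E
```

```text
time: 3.87
tool_pos: [0.5997, -0.1415, 0.11]
tool_rot: [-0.0, 0.976, -0.217, -0.002]
contact_force: [-0.6, -0.6, 0.6]
gripper_width: 0.003
```

View pics/side2.png

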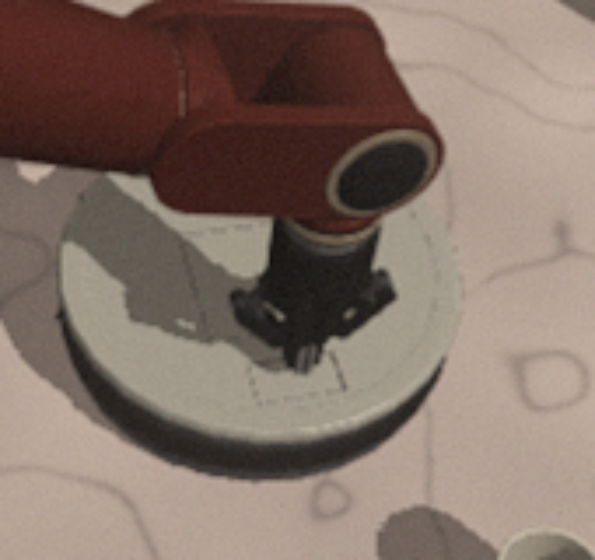

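View pics/top2.png

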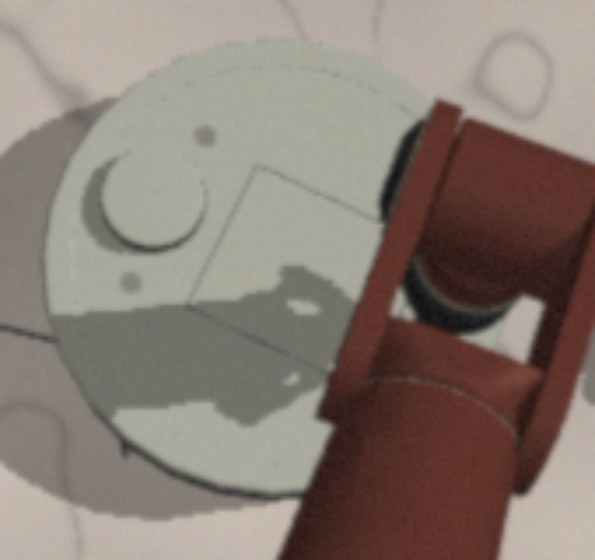

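The fingertips hang 20 mm above the pad, at zoomed (305,368) in the side view, within the outline once height is allowed for. I'll feel my way down.

```bash
python3 -m inch '0 0 0.006 0 0 0 1; 0 0 0.006 0 0 0 1; 0 0 0.002 0 0 0 1; 0 0 0.001 0 0 0 1; 0 0 0.001 0 0 0 1; 0 0 0 0 0 0 1'
python3 -m inch '0 0 0.001 0 0 0 1; 0 0 0.001 0 0 0 1; 0 0 0 0 0 0 1'
python3 -m inch '0 0 0.001 0 0 0 1; 0 0 0 0 0 0 1'
python3 -m inch '0 0 0.001 0 0 0 1; 0 0 0 0 0 0 1'
```

```text
time: 4.47
tool_pos: [0.6006, -0.1418, 0.0951]
tool_rot: [0.0, 0.976, -0.217, -0.0]
contact_force: [0.2, -0.7, 0.1]
gripper_width: 0.001
time: 4.72
tool_pos: [0.6007, -0.1418, 0.0932]
tool_rot: [-0.0, 0.976, -0.217, -0.0]
contact_force: [0.2, 0.2, 0.7]
gripper_width: -0.002
time: 4.88
tool_pos: [0.6007, -0.1418, 0.0922]
tool_rot: [-0.0, 0.976, -0.217, -0.0]
contact_force: [-0.8, -0.2, -0.7]
gripper_width: -0.001
time: 5.05
tool_pos: [0.6006, -0.1418, 0.0911]
tool_rot: [-0.0, 0.976, -0.217, -0.0]
contact_force: [-0.2, 0.1, 0.4]
gripper_width: 0.002
```

Below the deck level with no contact, so the tips are in the opening. I'll go on.

```bash
python3 -m inch '0 0 0.001 0 0 0 1; 0 0 0 0 0 0 1'
python3 -m inch '0 0 0.001 0 0 0 1; 0 0 0 0 0 0 1'
python3 -m inch '0 0 0.001 0 0 0 1; 0 0 0 0 0 0 1'
python3 -m inch '0 0 0.001 0 0 0 1; 0 0 0 0 0 0 1; 0 0 0 0 0 0 1'
```

```text
time: 5.22
tool_pos: [0.6006, -0.1418, 0.0901]
tool_rot: [-0.0, 0.976, -0.217, -0.0]
contact_force: [0.0, 0.5, 0.6]
gripper_width: -0.003
time: 5.38
tool_pos: [0.6007, -0.1418, 0.0895]
tool_rot: [0.0, 0.976, -0.217, -0.0]
contact_force: [-1.6, 0.2, 0.7]
gripper_width: -0.004
time: 5.55
tool_pos: [0.6007, -0.1419, 0.0885]
tool_rot: [0.0, 0.976, -0.217, 0.0]
contact_force: [-2.4, 0.4, 3.6]
gripper_width: 0.002
time: 5.8
tool_pos: [0.6008, -0.1419, 0.0874]
tool_rot: [0.0, 0.976, -0.217, 0.0]
contact_force: [-1.0, 0.5, 3.9]
gripper_width: -0.002
```

The pad yields at about 3.5 N, with its face near 0.0895. I'll press a bit further.

```bash
python3 -m inch '0 0 0.001 0 0 0 1; 0 0 0 0 0 0 1; 0 0 0 0 0 0 1; 0 0 0 0 0 0 1'
python3 - <<'E'
from h import *
im=grab_frame("side");x,y=(250,130)
cv2.imwrite("pics/side3.png",cv2.resize(im[y:y+160,x:x+170],None,fx=3.5,fy=3.5))
E
```

```text
time: 6.13
tool_pos: [0.6008, -0.1419, 0.0865]
tool_rot: [0.0, 0.976, -0.217, 0.0]
contact_force: [-2.0, 0.9, 5.4]
gripper_width: 0.002
```

View pics/side3.png

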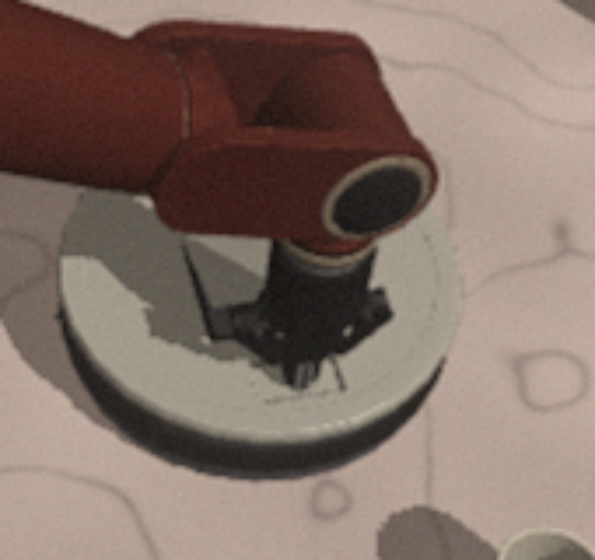

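The lid is rising: a dark gap shows from (185,250) to (212,340). I'll let the spring finish, then back up and slightly outward, away from the lid.

```bash
python3 -m inch '0 0 0 0 0 0 1; 0 0 0 0 0 0 1; 0 0 0 0 0 0 1; 0 0 -0.003 0 0 0 1; 0 0 -0.003 0 0 0 1; 0 0 -0.005 0 0 0 1; 0 0.003 -0.01 0 0 0 1; 0 0.005 -0.01 0 0 0 1; 0 0.005 -0.015 0 0 0 1; 0 0.005 -0.015 0 0 0 1'
python3 -m inch '0 0.005 -0.02 0 0 0 1; 0 0.005 -0.02 0 0 0 1; 0 0 -0.03 0 0 0 1; 0 0 -0.03 0 0 0 1; 0 0 -0.03 0 0 0 1; -0.03 0 0 0 0 0 1; -0.04 0 0 0 0 0 1; -0.04 0 0 0 0 0 1; -0.04 0 0 0 0 0 1; 0 0 0 0 0 0 1'
python3 - <<'E'
from h import *
for n in("side","top"):
    cv2.imwrite(f"pics/{n}4.png",grab_frame(n))
E
```

```text
time: 7.02
tool_pos: [0.5928, -0.1586, 0.1484]
tool_rot: [0.0, 0.976, -0.217, -0.0]
contact_force: [-0.3, -0.2, -0.2]
gripper_width: 0.005
time: 7.85
tool_pos: [0.4478, -0.1012, 0.2771]
tool_rot: [-0.0, 0.976, -0.217, -0.001]
contact_force: [0.5, 0.7, -0.3]
gripper_width: -0.001
```

View pics/side4.png

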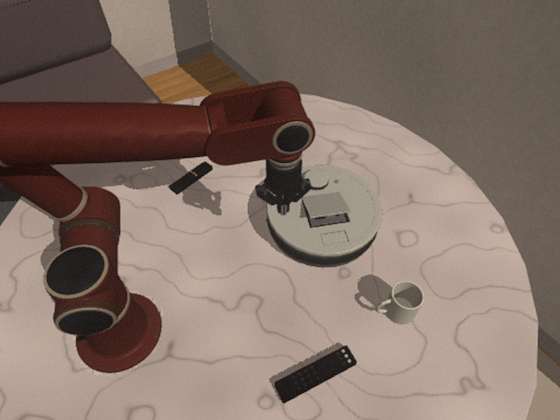

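View pics/top4.png

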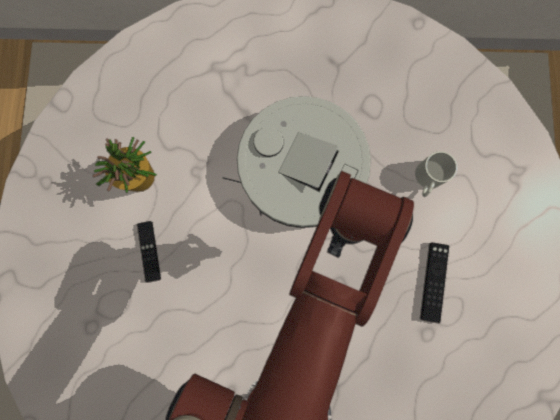

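The lid stands ajar (front edge around (325,222) in the side view), and the other objects are where they were. I'll check the lid's height and stillness, then hand in.

```bash
python3 -m inch '0 0 0 0 0 0 1; 0 0 0 0 0 0 1; 0 0 0 0 0 0 1; 0 0 0 0 0 0 1; 0 0 0 0 0 0 1; 0 0 0 0 0 0 1'
python3 - <<'E'
from h import *
im=grab_frame("side");a=cv2.imread("pics/side4.png")[175:260,295:390];b=im[175:260,295:390]
print("diff mean,max",cv2.absdiff(a,b).mean(),cv2.absdiff(a,b).max())
cv2.imwrite("pics/side5.png",cv2.resize(b,None,fx=6,fy=6,interpolation=cv2.INTER_CUBIC))
u=np.array([-.424,-.906]);t=np.array([-u[1],u[0]]);m=np.array([.6005,-.142])-u*.118
for th in(.25,.35,.5,.7):
    r=73-118+118*np.cos(th)
    print(th,[((proj("side",[*(m+u*r/1e3+k*.0575*t),.092+.118*np.sin(th)])-[295,175])*6).round() for k in(-1,1)])
t0=cv2.imread("pics/top0.png");t1=cv2.imread("pics/top4.png")
for n,(x,y) in{"long":(435,283),"mug":(437,169),"short":(149,252),"planter":(130,170)}.items():
    p=t0[y-25:y+25,x-18:x+18];q=t1[y-35:y+35,x-28:x+28];_,v,_,l=cv2.minMaxLoc(cv2.matchTemplate(q,p,5));print(n,round(v,3),np.array(l)-10)
E
```

```text
time: 8.45
tool_pos: [0.4533, -0.1038, 0.2771]
tool_rot: [-0.0, 0.976, -0.217, -0.0]
contact_force: [0.8, -0.3, -0.2]
gripper_width: -0.001
diff mean,max 3.6346336429308566 131
0.25 [array([ 97., 272.]), array([334., 238.])]
0.35 [array([ 97., 251.]), array([335., 217.])]
0.5 [array([ 95., 218.]), array([335., 183.])]
0.7 [array([ 91., 169.]), array([333., 135.])]
long 0.997 [0 0]
mug 0.998 [0 0]
short 0.929 [0 0]
planter 0.994 [0 0]
```

View pics/side5.png

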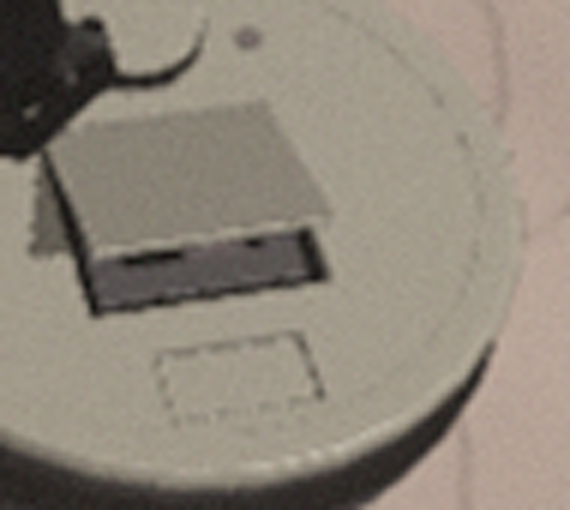

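The lid's edge corners are at (93,252) and (330,215), which match the prediction for 0.35 rad. The gripper is clear and nothing else has moved, so I'm handing in.

```bash
python3 -c "
from plant import *
print(job_done())"
```

```text
the job is handed in; nothing more can be done
None
```

The lid is standing ajar on its spring, and I handed the job in at about 8.5 s of the 58 s allowed; no verdict was reported.

- **Finding the pad:** I found it by eye rather than by feeling across the deck. Both cameras showed its outline at about (0.600, -0.142), 1.13 rad from -x. The two views put the pad's middle about 3 mm apart, and its measured size was 71 x 38 mm.
- **Pressing:** With the fingers shut I went down in 1 mm steps. I met the pad near z = 0.0895 and pressed it in about 3 mm. The upward force was 5.4 N when I stopped, and the lid sprang open. I then backed straight up, outward and clear.
- **Last checks:**
  - The lid's edge corners match what 0.35 rad should look like, to within a few zoomed pixels.
  - The remotes, planter and mug show no shift in the top view.
  - The force reading after withdrawal is at noise level (under 1 N).
- **Not confirmed directly:** The picture difference around the lid was not zero because the gripper was still settling within that crop. The lid being still therefore rests on the edge position above. That the pad sprang back I judged only from the picture, where its outline looks as it did at the start.

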